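# Next bottle into the warmer

## Robot

A 7-joint arm with a two-finger parallel gripper is mounted at the origin on the work surface. World frame = base frame: x ahead of the robot, y to its left, z up, the work surface at z = 0. Lengths are in m, angles in rad, forces in N, time in s.
With the tool pointing down it reaches from about 0.425 to 0.95 m from the base axis. Payload 4.7 kg.
Tool frame: the origin (TCP) lies between the finger pads; the fingertips stand bot.finger_overhang ahead of it and the grasp point (between the pads) lies 5 mm behind it (bot.finger_overhang is the distance from the TCP to the fingertips, in m); z points along the fingers, y is the line along which they close (so a half turn about z gives the same grasp; the last joint's range is limited). The gripper opens to 85 mm and grips with 20 to 120 N. Pads are 22 mm wide; open, the fingers measure 114 mm over their backs; the gripper's body (76 mm by 85 mm) begins 54 mm behind the grasp point. The pads swing forward as they close: fully open they stand 13 mm farther back than shut.
Start: joints at [1.148, 0.469, -0.049, 1.532, 0.024, 1.141, -0.082], TCP at [0.259, -0.623, 0.245] pointing down, gripper open.
Joint ranges: [-2.59, 2.59], [-0.33, 1.99], [-1.39, 1.29], [0.1, 2.45], [-1.04, 4.18], [0.21, 1.99], [-2.66, 2.66]. Speed limits (rad/s): [2.57, 2.57, 3.14, 3.14, 3.14, 3.14, 3.14].

## Interface

Orientations are given as a unit quaternion [x, y, z, w].
In Python, from cell import bot, vision gives the robot as it stands.
- The arm moves only by the shell command python3 -m creep 'ROWS' [FORCE]. ROWS is JSON, a list of rows, each a list of 3 entries, a list of its own where there are three numbers: the finger opening in cm, from 0 to 8.54, then the shift along the tool's x, y, z in cm, then the turn, a rotation vector about the tool's x, y, z in units of 5 degrees (1.0 is 5 degrees). A call has exactly 8 rows; each row is the pose to reach, as a shift and turn from the pose commanded when the call began, along the tool's axes at that moment; what a row does not reach only later rows make up. A row lasts 1/12 s, in which the tool goes at most 41.7 mm and 7.16 degrees, less where a joint would pass 70% of its speed; a pose out of reach is approached as far as the arm can. A call with a gripper value outside its range is refused whole. The fingers move at their own pace and stop on an object; FORCE is the grip in N (left out, the last holds). Time passes only in rows, so rows that repeat a pose let the fingers close, or fill a call up. It gives the time, the measured TCP pose, the force, the opening and the grip force at its end, in the units of the state.
- bot.get_state(): the state, without advancing time (a new reading comes with each control period).
- vision.read_camera(name): name is "scene" or "top"; returns the picture (384x512x3 uint8, red, green, blue); there is no depth.
- vision.get_calibration(name): a dict with "vertical_fov" (degrees; the focal length in pixels is half the picture's height over the tangent of half this angle, whatever the lens; pixels are square), "cx", "cy" (the principal point, pixels), "dist_coeffs" ([k1, k2, p1, p2, k3] as OpenCV has them; the pictures are not rectified), "R" (3x3) and "t" (3): a world point X has camera coordinates R X + t. Camera axes: x right, y down, z forward; pixel columns grow to the right and rows downward; lengths in m; the calibration is good to about 2 mm. A picture is of the moment at which its call begins. get_calibration takes no time and is no camera call.
- bot.finish_job(): hands the job in; it is judged then, once.
Trained networks look in the newest picture that a camera, given by its name, has taken for a name from the list of things; names that differ only in an ending like _2 or _b are one class to them, and where a whole thing is asked for, a point or a joint stands for the part that bears it (a point fixed in the world has none). Each returns a list of dicts, best first, with "p" (0 to 1); they miss things now and then, are a little off and sometimes report something else, mostly with a low value. They report only what shows in the picture. A call takes as long as a camera call. They do not tell look-alikes from the thing itself.
- vision.recognise(camera, query): "point" ([column, row] in pixels, amid what is visible of it).
- vision.masks_of(camera, query): "pixels" (384x512 bool, what is visible of it) and "point" ([column, row] in pixels, amid what is visible of it).
The state is a dict: "t": time; "joint_pos": joint angles; "dq": joint speeds; "effort": joint torques, N m; "eef_pos": TCP position; "ee_rot": TCP orientation; "wrist_force": force on the tool from outside, world axes, zero at the start; "ft_torque": the same for the moment, N m; "width": finger opening in m; "gripper_force": force on a finger pad.
Only numpy, scipy, OpenCV 4.12 (cv2) and the standard library are available. Lean on these libraries where they do the work, as an engineer would, in place of code of your own. Each camera call takes 0.05 s, during which the arm holds its last target. There are 200 camera calls.

## Task

The small glass bottle in the bottle warmer is ready: stand it in the middle of the beech tray, put the tall glass bottle into the warmer in its place, and stand the aluminium tin that is now on the tray in the middle of the round cork mat where the tall bottle was. All three places are taken, so park one of them on the empty white tile (or any free spot) on the way; keep all three upright and set them down gently without dropping or slamming them, and leave the stacking toy, the comb and the thermometer where they are.

Things in the scene. Friction and masses are not known exactly. Their poses are not given: they have to be found in the camera images.
- small_bottle_center (a point): the small glass bottle, 126 mm high in all: round clear body of diameter 56 mm, above it a grey ribbed twist cap of diameter 40 mm and height 28 mm (the cap is the top 28 mm, its middle is 49 mm above this point). Loose, 0.15 to 0.3 kg. This point is on its axis, half-way up (63 mm above its underside); z is up its axis. At the start it stands in the well of the warmer, its cap clear above the rim
- tall_bottle_center (a point): the tall glass bottle, same make but 170 mm high: body diameter 56 mm, the same cap, diameter 40 mm, 28 mm high (its middle is 71 mm above this point). Loose, 0.25 to 0.5 kg. This point is on its axis, half-way up (85 mm above its underside); z is up its axis. At the start it stands on the cork mat
- tin_center (a point): round lidded aluminium tin, 85 mm high; body diameter 61 mm, overlapping lid (the top 23 mm) of diameter 64 mm, tightly shut. Loose, about 0.15 kg. This point is on its axis, half-way up (42.5 mm above its underside); z is up its axis. At the start it stands on the beech tray
- well_floor (a point): the bottle warmer, a fixed round pale plastic appliance of 118 mm diameter and 112 mm height with a dial on its side (stands out 12 mm) and an open round well in its top: inner diameter about 76 mm, 72 mm deep. This point is the centre of the well's floor, 40 mm above the table; z is up
- tray_middle (a point): the beech tray, a fixed oblong tray 150 mm (along its x) by 110 mm (along its y), with a rim 7 mm wide standing 8 mm above its floor. This point is the middle of its floor, 6 mm above the table; z is up
- mat_middle (a point): the round cork mat, fixed, diameter 110 mm, 5 mm thick. This point is the middle of its top face; z is up
- tile_middle (a point): the square white glazed tile, fixed, 100 mm by 100 mm, 7 mm thick, empty at the start: a free spot to park something. This point is the middle of its top face; z is up
- ring_toy: beech stacking ring toy standing upright among the other things, loose: round base of diameter 90 mm, tapering rings and a ball on top, 142 mm high. To be left alone. Origin at the centre of its underside
- comb: pink plastic comb lying flat, loose, 140 mm long (along its x), 30 mm wide, 6 mm thick. To be left alone. Origin at the centre of its underside
- thermometer: round white plastic dial thermometer lying flat, loose, diameter 68 mm, 18 mm high, with a small grey knob in the middle of the dial up to 31 mm high. To be left alone. Origin at the centre of its underside
There are look-alikes about, which are no part of the job. What is shaped like the part that bears small_bottle_center but green or red is not meant. Leave any orange look-alike of the part that bears tall_bottle_center alone.

How it is judged:
At the end, for the whole second after the job is handed in: The tall bottle stands on the floor of the warmer's well, the small bottle within 15 mm of the tray's middle, the tin within 15 mm of the cork mat's middle; all three upright (0.1 rad), released and at rest; toy, comb and thermometer within 20 mm of their starts (horizontal distance between tall_bottle_center and well_floor below 0.015 m and z of tall_bottle_center in the frame of well_floor between 0.081 and 0.089 m and angle between each of tall_bottle_center, small_bottle_center, tin_center's own z axis and vertical below 0.1 rad and horizontal distance between small_bottle_center and tray_middle below 0.015 m and z of small_bottle_center in the frame of tray_middle between 0.059 and 0.067 m and horizontal distance between tin_center and mat_middle below 0.015 m and z of tin_center in the frame of mat_middle between 0.0385 and 0.0465 m and linear speed of each of tall_bottle, small_bottle, tin below 0.02 m/s); the robot touches nothing.
It fails at once if a bottle or the tin is tipped by more than 0.6 rad (angle between any of tall_bottle_center, small_bottle_center, tin_center's own z axis and vertical above 0.6 rad).
It fails at once if the toy, the comb or the thermometer is moved by more than 20 mm (distance of any of ring_toy, comb, thermometer from where it was at the start of the episode above 0.02 m).
It fails at once if a bottle or the tin is dropped (falls faster than 0.5 m/s out of the fingers, about 13 mm) ((linear speed of tall_bottle above 0.5 m/s and contact force between tall_bottle and the fingers below 0.05 N) or (linear speed of small_bottle above 0.5 m/s and contact force between small_bottle and the fingers below 0.05 N) or (linear speed of tin above 0.5 m/s and contact force between tin and the fingers below 0.05 N)).
It fails at once if a bottle or the tin is slammed down or pressed onto its new place with over 60 N (contact force between tall_bottle and warmer above 60 N or contact force between small_bottle and tray above 60 N or contact force between tin and cork_mat above 60 N).
It also fails if it takes over 102 s, if anything falls off the work surface, if the arm or the gripper's body presses on something with over 40 N, if the wrist force passes 120 N, or if a joint passes its speed limit or range.

## Working session

There is one attempt and no reset: what is moved stays moved. The work goes in short steps, Python scripts to look and compute and a shell command to move; the robot and the scene stay as the last step left them, time stands still between calls to the robot, and variables do not carry over. Pictures are saved under pics/ and viewed, at most 14 in all, crops included, and the job is handed in when it is done.

```bash
mkdir -p pics; python3 - <<'E'
from cell import bot, vision
import cv2
for n in ("scene","top"):
    im=vision.read_camera(n); cv2.imwrite(f"pics/{n}0.png",cv2.resize(im[:,:,::-1],(800,600),interpolation=cv2.INTER_CUBIC))
    c=vision.get_calibration(n); print(n,c)
    for q in ["small_bottle_center","tall_bottle_center","tin_center","well_floor","tray_middle","mat_middle","tile_middle","ring_toy","comb","thermometer"]:
        try: print(q,[(r["point"],round(r["p"],2)) for r in vision.recognise(n,q)])
        except Exception as e: print(q,e)
s=bot.get_state();print(s,bot.finger_overhang)
E
```

```text
scene {'vertical_fov': 46.497900439411005, 'cx': 259.4889644982292, 'cy': 187.0010035127708, 'dist_coeffs': array([-0.15980071,  0.        ,  0.        ,  0.        ,  0.        ]), 'R': array([[ 0.68470329,  0.72872321,  0.01199525],
       [ 0.53155989, -0.48805468, -0.69227647],
       [-0.49862359,  0.48038017, -0.72153268]]), 't': array([-0.38685947, -0.28520739,  1.51157351])}
small_bottle_center [([147.1, 201.5], 0.75), ([123.5, 184.0], 0.65), ([118.7, 258.8], 0.65)]
tall_bottle_center [([332.0, 161.4], 0.95), ([353.6, 124.1], 0.79)]
tin_center [([310.0, 114.7], 0.83)]
well_floor [([154.8, 228.2], 0.7)]
tray_middle [([297.8, 127.6], 0.94)]
mat_middle [([319.0, 189.1], 0.71), ([258.0, 139.0], 0.67), ([299.9, 126.0], 0.2)]
tile_middle [([242.9, 176.7], 0.83)]
ring_toy [([243.2, 235.0], 0.93)]
comb [([259.6, 140.7], 0.49)]
thermometer [([192.7, 194.6], 0.65)]
top {'vertical_fov': 42.71393972016043, 'cx': 257.62622257215367, 'cy': 190.96769574536668, 'dist_coeffs': array([0.05602253, 0.        , 0.        , 0.        , 0.        ]), 'R': array([[-2.83752466e-02, -9.99597328e-01, -
[... 623 characters left out ...]
'joint_pos': array([ 1.14810337,  0.4686076 , -0.04861693,  1.53251781,  0.02411418,
        1.14098659, -0.08230476]), 'dq': array([ 0.00015556,  0.00284071, -0.00057713,  0.00027852, -0.00039519,
        0.00035982,  0.00114659]), 'effort': array([ 7.74419314e-04, -5.10170746e+01, -4.66575637e-02, -2.38016474e+01,
        1.08120622e-02,  9.81748417e-04, -1.75872816e-05]), 'eef_pos': array([ 0.25904532, -0.62332658,  0.24532222]), 'ee_rot': array([9.80675829e-01, 1.95639764e-01, 2.34550596e-05, 2.82948924e-05]), 'wrist_force': array([ 0.56711258, -0.54445866, -0.858395  ]), 'ft_torque': array([ 0.05931497,  0.00836391, -0.00351589]), 'gripper_force': 0.0, 'width': 0.0851405586856184} 0.014
```

View pics/scene0.png

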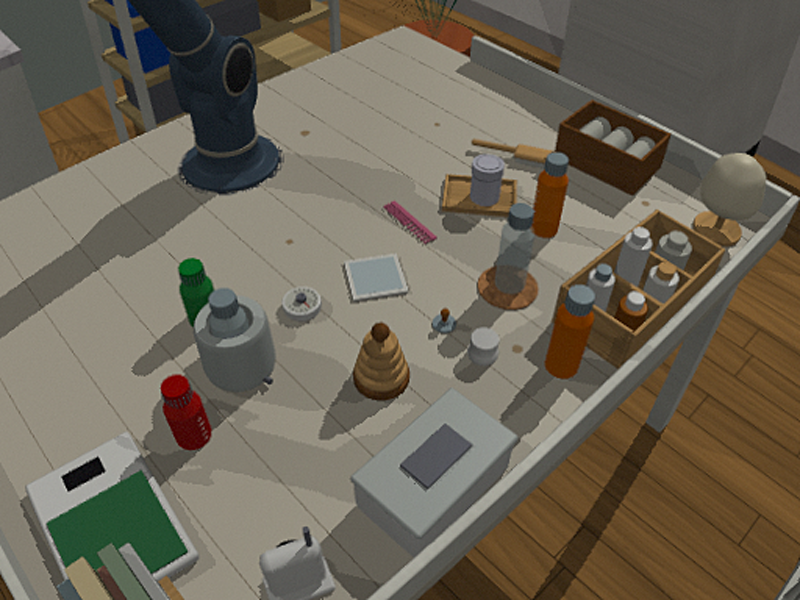

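View pics/top0.png

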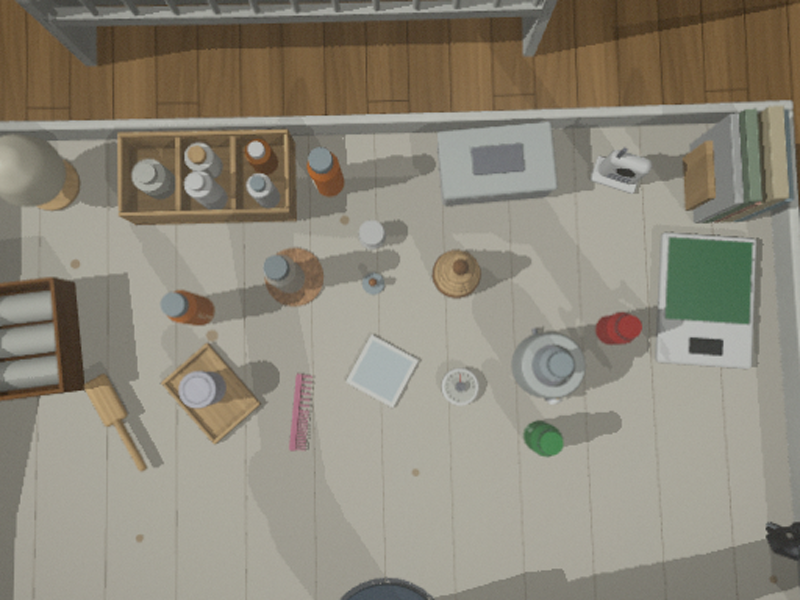

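Candidates: the small bottle is the clear one in the warmer (scene 800-px image: 223,305; top: 558,365). Its look-alikes are green (190,285) and red (185,410). The tall bottle is the clear one on cork (scene 520,245; top 283,270), with orange look-alikes at (550,195) and (570,330). The tin is at (487,180).

```bash
cat > h.py <<'E'
import numpy as np, cv2
from scipy.optimize import minimize
from cell import bot, vision
C={n:vision.get_calibration(n) for n in ("scene","top")}
def K(c):
    f=192/np.tan(np.radians(c["vertical_fov"]/2)); return np.array([[f,0,c["cx"]],[0,f,c["cy"]],[0,0,1.]])
def proj(n,P):
    c=C[n]; return cv2.projectPoints(np.float64(P).reshape(-1,1,3),cv2.Rodrigues(c["R"])[0],c["t"],K(c),c["dist_coeffs"])[0].reshape(-1,2)
def ray(n,uv,z):
    c=C[n]; p=cv2.undistortPoints(np.float64(uv).reshape(-1,1,2),K(c),c["dist_coeffs"]).reshape(-1,2)
    d=np.c_[p,np.ones(len(p))]@c["R"]; o=-c["R"].T@c["t"]; return o+d*((z-o[2])/d[:,2])[:,None]
th=np.linspace(0,2*np.pi,48,endpoint=False)
def circ(r): return r*np.c_[np.cos(th),np.sin(th)]
def rect(a,b): return np.array([[a,b],[-a,b],[-a,-b],[a,-b]])/2
def sil(n,parts,x,y,a=0,S=4):
    """silhouette; parts=[(outline,z0,z1)]"""
    m=np.zeros((384*S,512*S),np.uint8); R=np.array([[np.cos(a),-np.sin(a)],[np.sin(a),np.cos(a)]])
    for o,z0,z1 in parts:
        q=o@R.T+[x,y]; P=np.r_[np.c_[q,np.full(len(q),z0)],np.c_[q,np.full(len(q),z1)]]
        h=cv2.convexHull(np.float32(proj(n,P)))
        cv2.fillConvexPoly(m,np.int32(np.round((h+.5)*S*16-8)),255,shift=4)
    return cv2.resize(m,(512,384),interpolation=cv2.INTER_AREA)/255.
def fit(masks,parts,x0,excl={},ang=False):
    def cost(p):
        s=0
        for n,m in masks.items(): s+=np.abs(sil(n,parts,p[0],p[1],p[2]*10 if ang else 0)-m)[~excl.get(n,np.zeros((384,512),bool))].sum()/m.sum()
        return s
    sx=np.array([x0]+[list(np.array(x0)+d) for d in np.eye(len(x0))*.02])
    r=minimize(cost,x0,method="Nelder-Mead",options=dict(initial_simplex=sx,xatol=2e-4,fatol=1e-5)); return np.round(r.x,4),round(r.fun,3)
def bottle(h,z): return [(circ(.028),z,z+h-.04),(circ(.02),z+h-.028,z+h)]
TIN=lambda z:[(circ(.0305),z,z+.085),(circ(.032),z+.062,z+.085)]
def pick(n,q,uv):
    l=vision.masks_of(n,q)
    if not l: return None
    b=min(l,key=lambda r:np.hypot(*(np.array(r["point"])-uv))); 
    return b["pixels"] if np.hypot(*(np.array(b["point"])-uv))<25 else None
E
cat > m.py <<'E'
from h import *
for n in C: vision.read_camera(n)
G=dict(tall_bottle_center=(.17),)
it={"tall_bottle_center":[(332,161),(180,173)],"tin_center":[(310,115),(128,249)],"small_bottle_center":[(147,201),(357,233)],"well_floor":[(152,217),(350,233)],"tray_middle":[(298,127),(137,255)],"mat_middle":[(322,182),(192,178)],"tile_middle":[(243,177),(244,236)],"ring_toy":[(243,235),(292,173)],"comb":[(260,140),(192,264)],"thermometer":[(193,195),(293,248)]}
M={q:{n:m for n,uv in zip(("scene","top"),v) if (m:=pick(n,q,uv)) is not None} for q,v in it.items()}
np.save("masks0.npy",M,allow_pickle=True)
parts={"tall_bottle_center":bottle(.17,.005),"tin_center":TIN(.006),"well_floor":[(circ(.059),0,.112)],"tray_middle":[(rect(.15,.11),0,.014)],"mat_middle":[(circ(.055),0,.005)],"tile_middle":[(rect(.1,.1),0,.007)],"ring_toy":[(circ(.045),0,.012)],"comb":[(rect(.14,.03),0,.006)],"thermometer":[(circ(.034),0,.018)],"small_bottle_center":[(circ(.02),.138,.166)]}
dil=lambda m:cv2.dilate(m.astype(np.uint8),np.ones((5,5)))>0
for q,p in parts.items():
    if not M[q]: print(q,"none"); continue
    ex={n:np.zeros((384,512),bool) for n in C}
    for o in M:
        if o!=q:
            for n in M[o]: 
                if (o,q) in [("tall_bottle_center","mat_middle"),("tin_center","tray_middle"),("small_bottle_center","well_floor")]: ex[n]|=dil(M[o][n])
    x0=list(ray("top",[it[q][1]],.05 if "center" in q else .01)[0][:2])
    ang=q in("tray_middle","tile_middle","comb")
    if ang:
        x0=min(([*x0,a] for a in (0,.04,.08,.12)),key=lambda z:fit(M[q],p,z,ex,True)[1])
    f=fit(M[q],p,x0,ex,ang); print(q,list(M[q]),f, [fit({n:M[q][n]},p,list(f[0]),ex,ang) for n in M[q]])
E
python3 m.py
python3 - <<'E'
import cv2
a=cv2.imread('pics/scene0.png');b=cv2.imread('pics/top0.png')
x=cv2.resize(a[260:420,150:300],(400,427),interpolation=2);y=cv2.resize(b[310:470,490:640],(400,427),interpolation=2)
cv2.imwrite('pics/c1.png',cv2.hconcat([x,y]))
E
```

```text
tall_bottle_center ['scene', 'top'] (array([0.6633, 0.1649]), np.float64(0.231)) [(array([0.6635, 0.1649]), np.float64(0.07)), (array([0.6615, 0.1634]), np.float64(0.155))]
tin_center ['scene', 'top'] (array([0.4636, 0.3153]), np.float64(0.175)) [(array([0.4642, 0.3167]), np.float64(0.054)), (array([0.4621, 0.3133]), np.float64(0.083))]
well_floor ['scene', 'top'] (array([ 0.4839, -0.2938]), np.float64(0.259)) [(array([ 0.4823, -0.2934]), np.float64(0.103)), (array([ 0.484 , -0.2945]), np.float64(0.151))]
tray_middle ['scene', 'top'] (array([0.4526, 0.3104, 0.0701]), np.float64(0.172)) [(array([0.4521, 0.3127, 0.0743]), np.float64(0.131)), (array([0.4526, 0.3103, 0.07  ]), np.float64(0.033))]
mat_middle ['scene', 'top'] (array([0.6652, 0.1574]), np.float64(0.17)) [(array([0.6635, 0.1605]), np.float64(0.064)), (array([0.6656, 0.1565]), np.float64(0.059))]
tile_middle ['scene', 'top'] (array([ 0.4852, -0.0017, -0.0535]), np.float64(0.138)) [(array([ 0.486 , -0.0019, -0.0524]), np.float64(0.063)), (array([ 0.4844, -0.0024, -0.0535]), np.float64(0.069))]
ring_toy ['scene', 'top'] (array([ 0.6596, -0.1436]), np.float64(0.394)) [(array([ 0.657 , -0.1415]), np.float64(0.301)), (array([ 0.6604, -0.1451]), np.float64(0.047))]
comb ['scene', 'top'] (array([ 0.4118,  0.1501, -0.0091]), np.float64(0.563)) [(array([ 0.4126,  0.1499, -0.01  ]), np.float64(0.212)), (array([ 0.4128,  0.1498, -0.0086]), np.float64(0.351))]
thermometer ['scene', 'top'] (array([ 0.4518, -0.144 ]), np.float64(0.123)) [(array([ 0.4518, -0.144 ]), np.float64(0.065)), (array([ 0.4517, -0.1439]), np.float64(0.057))]
small_bottle_center ['scene', 'top'] (array([ 0.491 , -0.2983]), np.float64(1.017)) [(array([ 0.5199, -0.3139]), np.float64(0.456)), (array([ 0.4855, -0.292 ]), np.float64(0.466))]
```

View pics/c1.png

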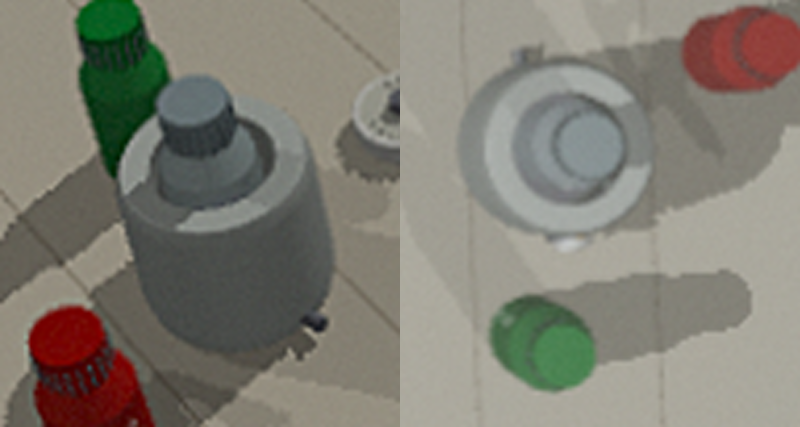

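The crop confirms the clear, grey-capped bottle in the warmer, with red and green apart from it. Its cap centre is at about (142.6,189.5) in scene and (359,233) in top.

```bash
python3 - <<'E'
from h import *
print(ray("top",[[359,233]],.166),ray("scene",[[142.6,189.5]],.166))
print(ray("top",[[293+60,0]],.112)[0][:0])
# well rim ring centre from crops (outer rim circle of top face ~ (568,146)), (scene ellipse ~ (213,163))
f=lambda u,v,ox,oy:[((ox+u*.375)+.5)/1.5625-.5,((oy+v*.375)+.5)/1.5625-.5]
print(ray("top",[f(567-400,146,490,310)],.112),ray("scene",[f(211,163,150,260)],.112))
from scipy.spatial.transform import Rotation as R
s=bot.get_state();r=R.from_quat(s["ee_rot"])
print(r.inv().apply(np.array([.486,-.296,.245])-s["eef_pos"])*100)
E
```

```text
[[ 0.48854493 -0.30038413  0.166     ]] [[ 0.49047217 -0.29728208  0.166     ]]
[]
[[ 0.48769074 -0.29686092  0.112     ]] [[ 0.49043437 -0.29774895  0.112     ]]
[ 33.51801846 -21.51992823   0.03427676]
```

```bash
python3 -m creep '[[8.5,[1,-0.6,0],[0,0,0.3]],[8.5,[4,-2.5,0],[0,0,0.9]],[8.5,[7,-4.4,0],[0,0,1.6]],[8.5,[10,-6.3,0],[0,0,2.3]],[8.5,[13,-8.1,0],[0,0,3]],[8.5,[16,-10,0],[0,0,3.7]],[8.5,[18.5,-11.6,0],[0,0,4.2]],[8.5,[20,-12.5,0],[0,0,4.51]]]' 30
python3 -c "
from h import *
from scipy.spatial.transform import Rotation as R
s=bot.get_state();r=R.from_quat(s['ee_rot']);print(r.as_matrix().round(3),s['joint_pos'].round(2));print(r.inv().apply(np.array([.4895,-.299,.147])-s['eef_pos'])*100)"
```

```text
t: 2.87
eef_pos: [0.3986, -0.4273, 0.2456]
ee_rot: [1.0, 0.002, 0.001, -0.001]
wrist_force: [-0.1, 0.2, -0.4]
width: 0.085
gripper_force: 0.0
[[ 1.     0.003  0.001]
 [ 0.003 -1.     0.001]
 [ 0.001 -0.001 -1.   ]] [ 0.79  0.32 -0.05  1.75  0.02  1.07 -0.84]
[  9.12274508 -12.7820379    9.88953881]
```

```bash
python3 -m creep '[[8.5,[1,-1.4,0],[0,0,0]],[8.5,[3,-4.2,0],[0,0,0]],[8.5,[5,-7,0],[0,0,0]],[8.5,[7,-9.8,0],[0,0,0]],[8.5,[8.5,-11.9,0],[0,0,0]],[8.5,[9.1,-12.8,0],[0,0,0]],[8.5,[9.1,-12.8,0],[0,0,0]],[8.5,[9.1,-12.8,0],[0,0,0]]]'
cat > look.py <<'E'
from h import *; import sys
ims=[cv2.resize(vision.read_camera(n)[:,:,::-1][max(0,v-60):v+60,max(0,u-66):u+66],None,fx=3,fy=3,interpolation=2) for n,u,v in zip(("scene","top"),map(int,sys.argv[2:6:2]),map(int,sys.argv[3:6:2]))]
h=min(i.shape[0] for i in ims); cv2.imwrite(f"pics/{sys.argv[1]}.png",cv2.hconcat([i[:h] for i in ims]))
E
python3 look.py a1 145 190 355 230
```

```text
t: 3.53
eef_pos: [0.4863, -0.3039, 0.2453]
ee_rot: [1.0, 0.0, -0.0, 0.0]
wrist_force: [-1.1, -0.3, -0.3]
width: 0.0847
gripper_force: 0.0
```

View pics/a1.png

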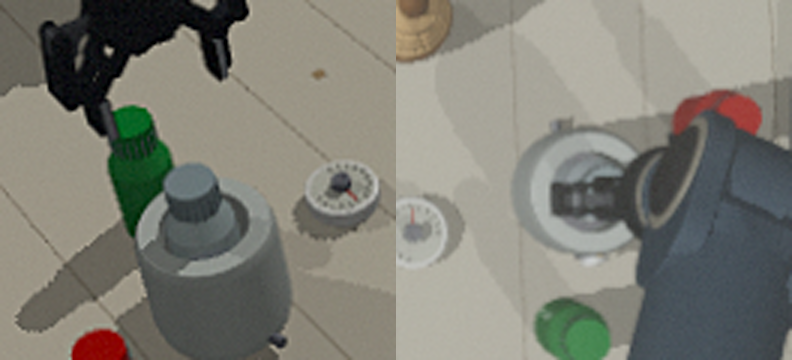

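The crop shows the gripper over the warmer and the cap in line between the fingers. Next: descend and grip.

```bash
python3 -m creep '[[7.5,[0.3,-0.5,1],[0,0,0]],[7,[0.3,-0.5,3],[0,0,0]],[7,[0.3,-0.5,5],[0,0,0]],[7,[0.3,-0.5,7],[0,0,0]],[7,[0.3,-0.5,9],[0,0,0]],[7,[0.3,-0.5,9.8],[0,0,0]],[7,[0.3,-0.5,9.8],[0,0,0]],[7,[0.3,-0.5,9.8],[0,0,0]]]' 30
python3 -m creep '[[3,[0,0,0],[0,0,0]],[3,[0,0,0],[0,0,0]],[3,[0,0,0],[0,0,0]],[3,[0,0,0],[0,0,0]],[3,[0,0,0],[0,0,0]],[3,[0,0,0],[0,0,0]],[3,[0,0,0],[0,0,0]],[3,[0,0,0],[0,0,0]]]' 30
```

```text
t: 4.3
eef_pos: [0.4895, -0.2987, 0.1472]
ee_rot: [1.0, -0.0, -0.0, -0.0]
wrist_force: [-0.2, -0.8, 0.6]
width: 0.0698
gripper_force: 0.0
t: 4.97
eef_pos: [0.4906, -0.299, 0.1487]
ee_rot: [1.0, -0.0, 0.001, 0.001]
wrist_force: [-0.9, -1.2, 6.4]
width: 0.0393
gripper_force: 30.5
```

```bash
python3 -m creep '[[3,[0,0,-0.3],[0,0,0]],[3,[0,0,-1],[0,0,0]],[3,[0,0,-2.5],[0,0,0]],[3,[0,0,-4.5],[0,0,0]],[3,[0,0,-6.5],[0,0,0]],[3,[0,0,-8.5],[0,0,0]],[3,[0,0,-10],[0,0,0]],[3,[0,0,-11],[0,0,0]]]' 45
python3 -m creep '[[3,[0,-0.7,0],[0,0,0]],[3,[0,-2.5,0],[0,0,0]],[3,[-0.1,-5,0],[0,0,0]],[3,[-0.2,-7.5,0],[0,0,0]],[3,[-0.3,-10,0],[0,0,0]],[3,[-0.4,-12.5,0],[0,0,0]],[3,[-0.4,-15,0],[0,0,0]],[3,[-0.4,-17.5,0],[0,0,0]]]'
python3 -m creep '[[3,[0,-2.5,0],[0,0,0]],[3,[0,-5,0.5],[0,0,0]],[3,[0,-7.5,1.5],[0,0,0]],[3,[0,-9.5,3],[0,0,0]],[3,[0,-11.2,5],[0,0,0]],[3,[0,-12,6.5],[0,0,0]],[3,[0,-12.2,8],[0,0,0]],[3,[0,-12.2,9]]]' || true
python3 look.py a2 250 155 250 225
```

```text
t: 5.63
eef_pos: [0.4899, -0.2978, 0.2589]
ee_rot: [1.0, 0.0, 0.001, 0.0]
wrist_force: [-0.2, -0.8, -3.1]
width: 0.0388
gripper_force: 45.6
t: 6.3
eef_pos: [0.4843, -0.1211, 0.2559]
ee_rot: [1.0, 0.0, -0.001, -0.0]
wrist_force: [0.1, 0.6, -2.8]
width: 0.0391
gripper_force: 45.6invalid input at $[7]: expected 3 entries
```

View pics/a2.png

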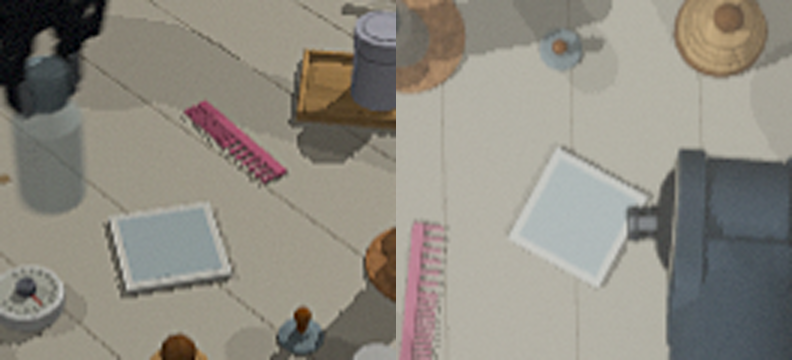

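The bottle hangs upright from the gripper. The last call was refused because of a malformed row, so I'll redo it.

```bash
python3 -m creep '[[3,[0,-2.5,0],[0,0,0]],[3,[0,-5,0.5],[0,0,0]],[3,[0,-7.5,1.5],[0,0,0]],[3,[0,-9.5,3],[0,0,0]],[3,[0,-11.2,5],[0,0,0]],[3,[0,-12,7],[0,0,0]],[3,[0,-12.2,9],[0,0,0]],[3,[0,-12.2,11],[0,0,0]]]'
python3 -m creep '[[3,[0,0,1],[0,0,0]],[3,[0,0,1.7],[0,0,0]],[3,[0,0,2.2],[0,0,0]],[3,[0,0,2.6],[0,0,0]],[3,[0,0,2.8],[0,0,0]],[3,[0,0,3],[0,0,0]],[3,[0,0,3.1],[0,0,0]],[3,[0,0,3.2],[0,0,0]]]'
```

```text
t: 7.07
eef_pos: [0.4845, 0.0001, 0.1455]
ee_rot: [1.0, 0.001, -0.001, -0.0]
wrist_force: [-0.0, -0.6, -2.5]
width: 0.039
gripper_force: 46.2
t: 7.73
eef_pos: [0.486, -0.0012, 0.1157]
ee_rot: [1.0, 0.0, 0.001, 0.0]
wrist_force: [-1.0, -0.9, 5.5]
width: 0.039
gripper_force: 47.0
```

```bash
python3 -m creep '[[4.4,[0,0,0],[0,0,0]],[4.8,[0,0,0],[0,0,0]],[5.5,[0,0,0],[0,0,0]],[6.5,[0,0,0],[0,0,0]],[7,[0,0,0],[0,0,0]],[7,[0,0,-1],[0,0,0]],[7,[0,0,-3],[0,0,0]],[7,[0,0,-6],[0,0,0]]]'
python3 -m creep '[[7,[0,0,-2],[0,0,0]],[7,[0,0,-5],[0,0,0]],[7,[0.5,-0.5,-8],[0,0,0]],[7,[2.5,-2.2,-8.5],[0,0,0]],[7,[4.6,-4.3,-8.5],[0,0,0]],[7,[6.9,-6.4,-8.5],[0,0,0]],[7,[9,-8.4,-8.5],[0,0,0]],[7,[11,-10.3,-8.5],[0,0,0]]]'
python3 -m creep '[[7,[2,-1.9,0],[0,0,0]],[7,[4,-3.8,0],[0,0,0]],[7,[5.8,-5.3,0],[0,0,0]],[7,[6.6,-6.2,0],[0,0,0]],[7,[6.8,-6.4,0],[0,0,0]],[7,[6.8,-6.4,0],[0,0,0]],[7,[6.8,-6.4,0],[0,0,0]],[7,[6.8,-6.4,0],[0,0,0]]]'
python3 look.py a3 300 145 200 200
```

```text
t: 8.4
eef_pos: [0.484, -0.0012, 0.1747]
ee_rot: [1.0, 0.0, -0.003, -0.0]
wrist_force: [0.0, -0.6, 0.9]
width: 0.0696
gripper_force: 0.0
t: 9.07
eef_pos: [0.5966, 0.1031, 0.2614]
ee_rot: [1.0, 0.0, 0.001, -0.0]
wrist_force: [0.3, 0.1, -0.4]
width: 0.0701
gripper_force: 0.0
t: 9.73
eef_pos: [0.6632, 0.1646, 0.2607]
ee_rot: [1.0, -0.0, 0.0, 0.0]
wrist_force: [-0.1, -0.4, -0.3]
width: 0.0699
gripper_force: 0.0
```

View pics/a3.png

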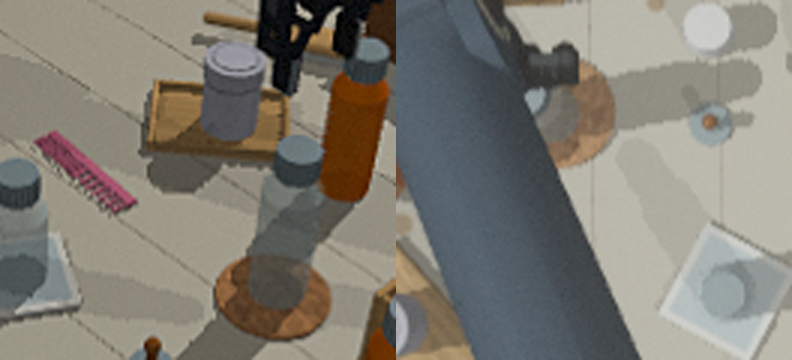

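The small bottle stands on the tile, and the fingers are over the tall clear bottle, whose cap is at about (334,134) in scene. I'll check the cap position before descending.

```bash
python3 -c "
from h import *
print(ray('scene',[[333.7,133]],.175), proj('scene',[[.6635,.165,.175]]))
print(ray('top',[[281/1.5625-.5,265/1.5625-.5]],.175))"
```

```text
[[0.65953277 0.16935035 0.175     ]] [[333.79726533 134.45697333]]
[[0.66440892 0.15357683 0.175     ]]
```

```bash
python3 -m creep '[[8,[0,0,1],[0,0,0]],[8,[0,0,3],[0,0,0]],[8,[0,0,5],[0,0,0]],[8,[0,0,7],[0,0,0]],[8,[0,0,8.5],[0,0,0]],[8,[0,0,9.5],[0,0,0]],[8,[0,0,10.1],[0,0,0]],[8,[0,0,10.1],[0,0,0]]]' 30
python3 -m creep '[[3,[0,0,0],[0,0,0]],[3,[0,0,0],[0,0,0]],[3,[0,0,0],[0,0,0]],[3,[0,0,0],[0,0,0]],[3,[0,0,0],[0,0,0]],[3,[0,0,0],[0,0,0]],[3,[0,0,0],[0,0,0]],[3,[0,0,0],[0,0,0]]]' 30
python3 -m creep '[[3,[0,0,0],[0,0,0]],[3,[0,0,0],[0,0,0]],[3,[0,0,-0.3],[0,0,0]],[3,[0,0,-1],[0,0,0]],[3,[0,0,-2],[0,0,0]],[3,[0,0,-3],[0,0,0]],[3,[0,0,-4],[0,0,0]],[3,[0,0,-5],[0,0,0]]]' 55
python3 look.py a4 320 155 200 200
```

```text
t: 10.5
eef_pos: [0.6629, 0.1654, 0.1578]
ee_rot: [1.0, 0.0, -0.001, 0.0]
wrist_force: [-0.3, -0.6, -0.5]
width: 0.08
gripper_force: 0.0
t: 11.17
eef_pos: [0.6645, 0.1657, 0.1607]
ee_rot: [1.0, -0.0, 0.001, 0.0]
wrist_force: [-0.2, -1.8, 6.7]
width: 0.0392
gripper_force: 30.4
t: 11.83
eef_pos: [0.6637, 0.1661, 0.2105]
ee_rot: [1.0, 0.0, 0.0, -0.0]
wrist_force: [-0.6, 0.9, -2.8]
width: 0.0386
gripper_force: 55.6
```

View pics/a4.png

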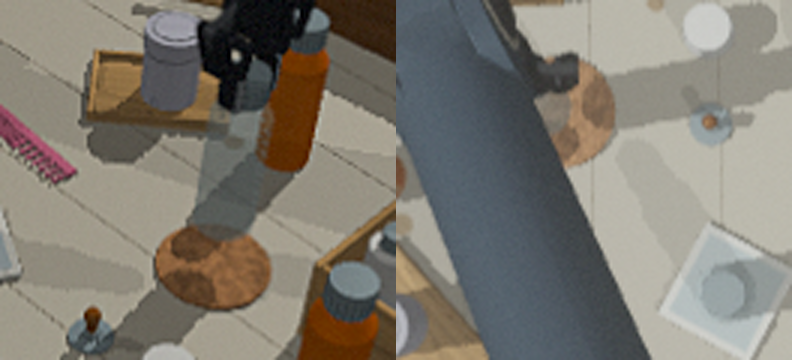

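```bash
python3 -m creep '[[3,[0,0,-1.5],[0,0,0]],[3,[0,0,-3.5],[0,0,0]],[3,[0,0,-5.5],[0,0,0]],[3,[0,0,-7.5],[0,0,0]],[3,[-0.2,0.5,-9.3],[0,0,0]],[3,[-0.7,1.8,-10.3],[0,0,0]],[3,[-1.4,3.8,-10.7],[0,0,0]],[3,[-2.3,6,-10.8],[0,0,0]]]'
python3 -m creep '[[3,[-1,2.5,0],[0,0,0]],[3,[-2,5,0],[0,0,0]],[3,[-3,7.8,0],[0,0,0]],[3,[-4.1,10.6,0],[0,0,0]],[3,[-5.2,13.4,0],[0,0,0]],[3,[-6.3,16.2,0],[0,0,0]],[3,[-7.4,19,0],[0,0,0]],[3,[-8.5,21.8,0],[0,0,0]]]'
python3 -m creep '[[3,[-1,2.7,0],[0,0,0]],[3,[-2.1,5.5,0],[0,0,0]],[3,[-3.2,8.3,0],[0,0,0]],[3,[-4.2,11.1,0],[0,0,0]],[3,[-5.2,13.9,0],[0,0,0]],[3,[-6.1,16.2,0],[0,0,0]],[3,[-6.7,17.8,0],[0,0,0]],[3,[-6.8,18.2,0],[0,0,0]]]'
python3 -m creep '[[3,[0,0,0],[0,0,0]],[3,[0,0,0],[0,0,0]],[3,[0,0,0],[0,0,0]],[3,[0,0,0],[0,0,0]],[3,[0,0,0.5],[0,0,0]],[3,[0,0,1],[0,0,0]],[3,[0,0,1],[0,0,0]],[3,[0,0,1],[0,0,0]]]'
python3 look.py a5 150 185 350 233
```

```text
t: 12.6
eef_pos: [0.6404, 0.1056, 0.318]
ee_rot: [1.0, 0.001, 0.001, -0.0]
wrist_force: [-0.5, -1.1, -3.3]
width: 0.0388
gripper_force: 56.0
t: 13.27
eef_pos: [0.5538, -0.1143, 0.3168]
ee_rot: [1.0, -0.0, -0.001, 0.0]
wrist_force: [0.3, -1.0, -3.2]
width: 0.0386
gripper_force: 56.0
t: 13.93
eef_pos: [0.4842, -0.2989, 0.3167]
ee_rot: [1.0, -0.004, -0.001, 0.001]
wrist_force: [-0.7, -0.7, -3.5]
width: 0.0387
gripper_force: 55.9
t: 14.6
eef_pos: [0.4875, -0.2937, 0.3066]
ee_rot: [1.0, 0.0, -0.001, -0.0]
wrist_force: [-0.3, -0.5, -3.6]
width: 0.0383
gripper_force: 56.0
```

View pics/a5.png

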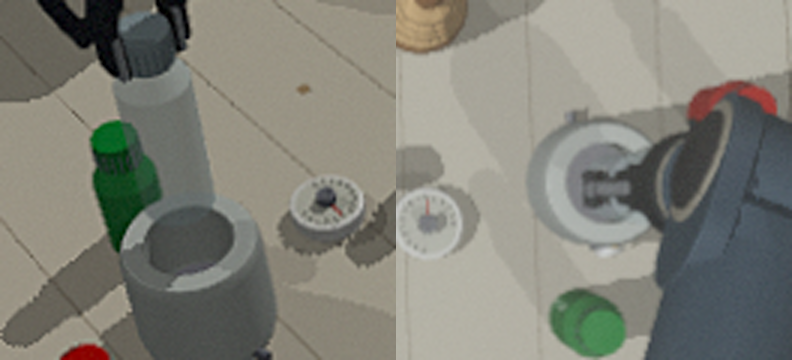

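The bottle is held over the well mouth, whose centre is at scene px ≈(147.3,205). I'll check the well centre, the bottle's tilt and its axis.

```bash
python3 - <<'E'
from h import *
im=vision.read_camera("scene")
print(ray("scene",[[147.3,205.2]],.112))
w=[l for l in vision.masks_of("scene","tall_bottle_center") if abs(l["point"][0]-137)<25]
ctr=np.array([84,125]);
print("exp top/bottom in crop px",(proj("scene",[[.487,-.2955,.318],[.487,-.2955,.15]])-ctr)*3)
for l in w:
    m=l["pixels"]; r=np.where(m.any(1))[0]
    for v in r[::6]: c=np.where(m[v])[0]; print(v,c.min(),c.max(),(np.array([c.mean(),v])-ctr)*3)
E
```

```text
[[ 0.49141911 -0.29601404  0.112     ]]
exp top/bottom in crop px [[136.96044669  35.65697004]
 [178.94862348 204.28186332]]
129 129 134 [142.5  12. ]
135 123 139 [141.  30.]
141 126 141 [148.5  48. ]
147 128 145 [157.5  66. ]
153 123 147 [153.  84.]
159 123 148 [154.5 102. ]
165 124 149 [157.5 120. ]
171 126 151 [163.5 138. ]
177 127 153 [168. 156.]
183 128 154 [171. 174.]
189 130 155 [175.5 192. ]
195 133 152 [175.5 210. ]
```

```bash
python3 -m creep '[[3,[0.2,0.05,0.5],[0,0,0]],[3,[0.2,0.05,1.2],[0,0,0]],[3,[0.2,0.05,2],[0,0,0]],[3,[0.2,0.05,2.8],[0,0,0]],[3,[0.2,0.05,3.6],[0,0,0]],[3,[0.2,0.05,4.4],[0,0,0]],[3,[0.2,0.05,5],[0,0,0]],[3,[0.2,0.05,5.3],[0,0,0]]]'
```

```text
t: 15.47
eef_pos: [0.4892, -0.2944, 0.2529]
ee_rot: [1.0, 0.0, -0.001, -0.0]
wrist_force: [-1.1, -0.2, -4.0]
width: 0.0386
gripper_force: 56.1
```

```bash
python3 look.py a6 150 185 350 233
```

```text
(no output)
```

View pics/a6.png

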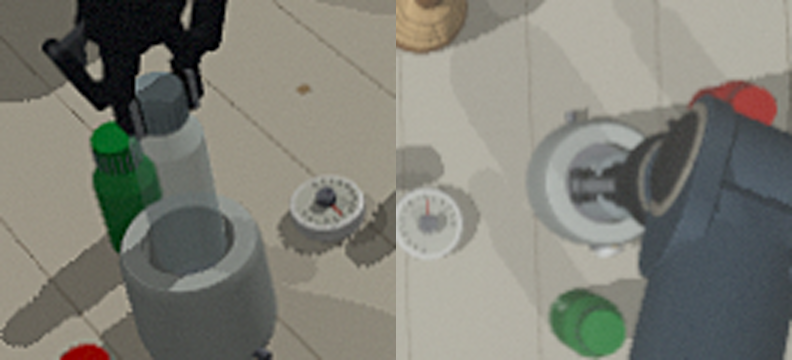

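The bottle is entering the well mouth freely and centred. I'll continue down.

```bash
python3 -m creep '[[3,[0,0,0.5],[0,0,0]],[3,[0,0,1.2],[0,0,0]],[3,[0,0,2],[0,0,0]],[3,[0,0,2.8],[0,0,0]],[3,[0,0,3.6],[0,0,0]],[3,[0,0,4.3],[0,0,0]],[3,[0,0,4.8],[0,0,0]],[3,[0,0,5],[0,0,0]]]'
python3 -m creep '[[3,[0,0,0.1],[0,0,0]],[3,[0,0,0.2],[0,0,0]],[3,[0,0,0.3],[0,0,0]],[3,[0,0,0.4],[0,0,0]],[3,[0,0,0.5],[0,0,0]],[3,[0,0,0.6],[0,0,0]],[3,[0,0,0.7],[0,0,0]],[3,[0,0,0.7],[0,0,0]]]'
```

```text
t: 16.23
eef_pos: [0.4893, -0.2944, 0.2031]
ee_rot: [1.0, 0.0, -0.001, -0.0]
wrist_force: [-0.6, -0.3, -4.1]
width: 0.0386
gripper_force: 56.1
t: 16.9
eef_pos: [0.4896, -0.2946, 0.1972]
ee_rot: [1.0, 0.0, -0.0, -0.0]
wrist_force: [-0.3, 1.4, -4.6]
width: 0.0385
gripper_force: 56.1
```

```bash
python3 -m creep '[[3,[0,0,0.05],[0,0,0]],[3,[0,0,0.1],[0,0,0]],[3,[0,0,0.15],[0,0,0]],[3,[0,0,0.2],[0,0,0]],[3,[0,0,0.25],[0,0,0]],[3,[0,0,0.25],[0,0,0]],[3,[0,0,0.25],[0,0,0]],[3,[0,0,0.25],[0,0,0]]]'
```

```text
t: 17.57
eef_pos: [0.4902, -0.2948, 0.1957]
ee_rot: [1.0, 0.0, 0.001, 0.0]
wrist_force: [-1.5, -0.1, 4.9]
width: 0.0385
gripper_force: 56.7
```

```bash
python3 -m creep '[[4.4,[0,0,0],[0,0,0]],[4.8,[0,0,0],[0,0,0]],[5.5,[0,0,0],[0,0,0]],[6.5,[0,0,0],[0,0,0]],[7,[0,0,0],[0,0,0]],[7,[0,0,-1],[0,0,0]],[7,[0,0,-3],[0,0,0]],[7,[0,0,-5.5],[0,0,0]]]'
python3 -m creep '[[8.5,[0,-0.3,-2],[0,0,0]],[8.5,[-0.1,-2,-3],[0,0,0]],[8.5,[-0.2,-4.5,-3],[0,0,0]],[8.5,[-0.3,-7.2,-3],[0,0,0]],[8.5,[-0.4,-10,-3],[0,0,0]],[8.5,[-0.5,-12.8,-3],[0,0,0]],[8.5,[-0.6,-15.6,-3],[0,0,0]],[8.5,[-0.7,-18.4,-3],[0,0,0]]]'
python3 -m creep '[[8.5,[-0.1,-2.8,0],[0,0,0]],[8.5,[-0.2,-5.6,0],[0,0,0]],[8.5,[-0.3,-8.4,0],[0,0,0]],[8.5,[-0.4,-11.2,0],[0,0,0]],[8.5,[-0.5,-14,0],[0,0,0]],[8.5,[-0.6,-16.8,0],[0,0,0]],[8.5,[-0.7,-19.6,0],[0,0,0]],[8.5,[-0.8,-22.4,0],[0,0,0]]]'
python3 -m creep '[[8.5,[-0.1,-2.8,0],[0,0,0]],[8.5,[-0.3,-5.6,0],[0,0,0]],[8.5,[-0.5,-8.4,0],[0,0,0]],[8.5,[-0.6,-11.2,0],[0,0,0]],[8.5,[-0.8,-14,0],[0,0,0]],[8.5,[-0.9,-16.8,0],[0,0,0]],[8.5,[-1,-19,0],[0,0,0]],[8.5,[-1.1,-20.2,0],[0,0,0]]]'
python3 -m creep '[[8.5,[0,0,1],[0,0,0]],[8.5,[0,0,3],[0,0,0]],[8.5,[0,0,5],[0,0,0]],[8.5,[0,0,7],[0,0,0]],[8.5,[0,0,8.5],[0,0,0]],[8.5,[0,0,9.5],[0,0,0]],[8.5,[0,0,10],[0,0,0]],[8.5,[0,0,10],[0,0,0]]]'
python3 look.py a7 310 115 130 249; python3 -c "
from cell import bot;print(bot.get_state()['eef_pos'])"
```

```text
t: 18.23
eef_pos: [0.4889, -0.2942, 0.2495]
ee_rot: [1.0, 0.0, -0.002, -0.001]
wrist_force: [0.4, 0.3, -0.3]
width: 0.0701
gripper_force: 0.0
t: 18.9
eef_pos: [0.4826, -0.1093, 0.2807]
ee_rot: [1.0, 0.0, 0.001, 0.0]
wrist_force: [1.1, 0.6, 0.4]
width: 0.085
gripper_force: 0.0
t: 19.57
eef_pos: [0.4745, 0.1147, 0.2808]
ee_rot: [1.0, 0.0, 0.001, 0.0]
wrist_force: [-0.1, -0.1, -0.8]
width: 0.0851
gripper_force: 0.0
t: 20.23
eef_pos: [0.4628, 0.3186, 0.2806]
ee_rot: [1.0, 0.002, 0.0, -0.001]
wrist_force: [1.1, -0.0, 1.1]
width: 0.0854
gripper_force: 0.0
t: 20.9
eef_pos: [0.4635, 0.3139, 0.1788]
ee_rot: [1.0, -0.0, -0.001, 0.001]
wrist_force: [0.3, 0.7, -0.2]
width: 0.085
gripper_force: 0.0
[0.46412704 0.3151782  0.18040897]
```

View pics/a7.png

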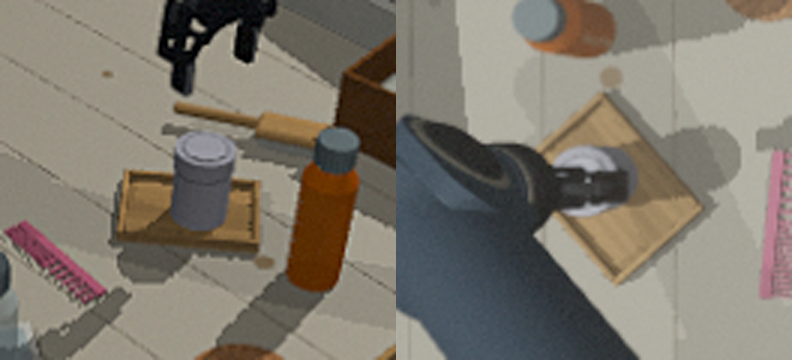

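The fingers straddle the tin (lid at scene px ≈(313,104)) in both views. Next: lower and grip.

```bash
python3 -m creep '[[8.5,[0,0,1.5],[0,0,0]],[8.5,[0,0,3.5],[0,0,0]],[8.5,[0,0,5.5],[0,0,0]],[8.5,[0,0,7],[0,0,0]],[8.5,[0,0,8.5],[0,0,0]],[8.5,[0,0,10],[0,0,0]],[8.5,[0,0,11],[0,0,0]],[8.5,[0,0,11.2],[0,0,0]]]' 30
python3 -m creep '[[5,[0,0,0],[0,0,0]],[5,[0,0,0],[0,0,0]],[5,[0,0,0],[0,0,0]],[5,[0,0,0],[0,0,0]],[5,[0,0,0],[0,0,0]],[5,[0,0,0],[0,0,0]],[5,[0,0,0],[0,0,0]],[5,[0,0,0],[0,0,0]]]' 30
```

```text
t: 21.67
eef_pos: [0.4634, 0.3149, 0.0669]
ee_rot: [1.0, 0.0, -0.001, 0.001]
wrist_force: [-0.6, 0.5, 0.3]
width: 0.0849
gripper_force: 0.0
t: 22.33
eef_pos: [0.4644, 0.3159, 0.0689]
ee_rot: [1.0, 0.0, 0.001, -0.001]
wrist_force: [-0.5, -1.6, 6.1]
width: 0.0632
gripper_force: 33.8
```

```bash
python3 -m creep '[[5,[0,0,-0.3],[0,0,0]],[5,[0,0,-1],[0,0,0]],[5,[0,0,-2.5],[0,0,0]],[5,[0,0,-4.5],[0,0,0]],[5,[0,0,-6.5],[0,0,0]],[5,[0,0,-8],[0,0,0]],[5,[0,0,-9.5],[0,0,0]],[5,[0,0,-10],[0,0,0]]]' 40
python3 - <<'E'
from h import *
for n in C: vision.read_camera(n)
M={n:m for n,uv in (("scene",(320,187)),("top",(192,178))) if (m:=pick(n,"mat_middle",uv)) is not None}
p=[(circ(.055),0,.005)]
print([ (n,fit({n:M[n]},p,[.665,.158])) for n in M])
T={n:m for n,uv in (("scene",(300,127)),("top",(137,255))) if (m:=pick(n,"tray_middle",uv)) is not None}
print([ (n,fit({n:T[n]},[(rect(.15,.11),0,.014)],[.4526,.3105,.07],ang=True)) for n in T])
for q,uvs in (("ring_toy",((243,235),(292,173))),("small_bottle_center",((247,165),(247,233)))):
  for n,uv in zip(("scene","top"),uvs):
    m=pick(n,q,uv)
    if m is not None and q[0]=="s": print(n,fit({n:m},bottle(.126,.007),[.485,0]))
print(bot.get_state()["eef_pos"])
E
```

```text
t: 23.0
eef_pos: [0.4641, 0.3161, 0.1701]
ee_rot: [1.0, 0.0, 0.001, -0.001]
wrist_force: [-0.1, -0.2, -1.7]
width: 0.0631
gripper_force: 44.3
[('scene', (array([0.6645, 0.1591]), np.float64(0.071))), ('top', (array([0.6644, 0.1573]), np.float64(0.034)))]
[('scene', (array([0.4541, 0.3111, 0.0736]), np.float64(0.066)))]
scene (array([ 0.4866, -0.0019]), np.float64(0.065))
top (array([ 0.4858, -0.0034]), np.float64(0.102))
[0.46333786 0.31517437 0.16713718]
```

```bash
python3 -m creep '[[5,[0.8,0.6,0],[0,0,0]],[5,[2.8,2.2,0],[0,0,0]],[5,[5,3.9,0],[0,0,0]],[5,[7.4,5.8,0],[0,0,0]],[5,[9.8,7.7,0],[0,0,0]],[5,[12.2,9.5,0],[0,0,0]],[5,[14.6,11.4,0],[0,0,0]],[5,[17,13.3,0],[0,0,0]]]'
python3 -m creep '[[5,[1.9,1.5,0],[0,0,0]],[5,[2.8,2.2,0.5],[0,0,0]],[5,[3.1,2.4,1.5],[0,0,0]],[5,[3.1,2.4,3],[0,0,0]],[5,[3.1,2.4,4.5],[0,0,0]],[5,[3.1,2.4,6],[0,0,0]],[5,[3.1,2.4,7],[0,0,0]],[5,[3.1,2.4,7.5],[0,0,0]]]'
python3 -m creep '[[5,[0,0,0.5],[0,0,0]],[5,[0,0,1],[0,0,0]],[5,[0,0,1.3],[0,0,0]],[5,[0,0,1.6],[0,0,0]],[5,[0,0,1.8],[0,0,0]],[5,[0,0,2],[0,0,0]],[5,[0,0,2.1],[0,0,0]],[5,[0,0,2.2],[0,0,0]]]'
python3 look.py a8 315 170 200 190
```

```text
t: 24.17
eef_pos: [0.6352, 0.1804, 0.1676]
ee_rot: [1.0, -0.0, 0.0, 0.0]
wrist_force: [0.5, 0.0, -1.9]
width: 0.0628
gripper_force: 44.3
t: 24.83
eef_pos: [0.6624, 0.1594, 0.0903]
ee_rot: [1.0, 0.001, -0.002, 0.0]
wrist_force: [0.7, -1.0, -1.9]
width: 0.063
gripper_force: 44.3
t: 25.5
eef_pos: [0.6648, 0.1584, 0.0709]
ee_rot: [1.0, 0.0, 0.0, -0.0]
wrist_force: [-0.7, -0.6, -2.9]
width: 0.0631
gripper_force: 44.3
```

View pics/a8.png

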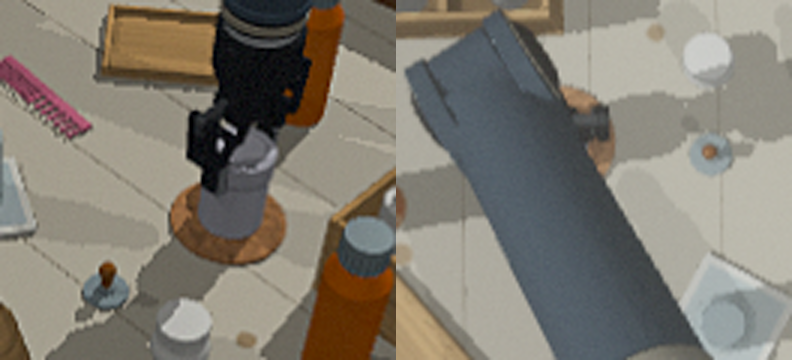

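The tin is just above the middle of the mat. I'll lower it the last few millimetres.

```bash
python3 -m creep '[[5,[0,0,0.05],[0,0,0]],[5,[0,0,0.1],[0,0,0]],[5,[0,0,0.15],[0,0,0]],[5,[0,0,0.2],[0,0,0]],[5,[0,0,0.25],[0,0,0]],[5,[0,0,0.3],[0,0,0]],[5,[0,0,0.3],[0,0,0]],[5,[0,0,0.3],[0,0,0]]]'
```

```text
t: 26.27
eef_pos: [0.6648, 0.1584, 0.0682]
ee_rot: [1.0, 0.0, 0.0, 0.0]
wrist_force: [-0.7, -0.2, 0.5]
width: 0.0628
gripper_force: 44.5
```

```bash
python3 -m creep '[[5,[0,0,0.06],[0,0,0]],[5,[0,0,0.12],[0,0,0]],[5,[0,0,0.12],[0,0,0]],[6.7,[0,0,0.1],[0,0,0]],[7,[0,0,0.1],[0,0,0]],[7.6,[0,0,0.1],[0,0,0]],[8.5,[0,0,0.1],[0,0,0]],[8.5,[0,0,0.1],[0,0,0]]]'
python3 -m creep '[[8.5,[0,0,0],[0,0,0]],[8.5,[0,0,-1],[0,0,0]],[8.5,[0,0,-3],[0,0,0]],[8.5,[0,0,-6],[0,0,0]],[8.5,[0,0,-9],[0,0,0]],[8.5,[0,0,-12],[0,0,0]],[8.5,[-0.5,0.5,-15],[0,0,0]],[8.5,[-2,1.8,-17],[0,0,0]]]'
python3 -m creep '[[8,[-2.2,2,-1],[0,0,0]],[8,[-4.4,4,-1.3],[0,0,0]],[8,[-6.6,5.9,-1.3],[0,0,0]],[8,[-8.8,7.9,-1.3],[0,0,0]],[8,[-11,9.9,-1.3],[0,0,0]],[8,[-13.2,11.9,-1.3],[0,0,0]],[8,[-15.2,13.6,-1.3],[0,0,0]],[8,[-15.8,14.2,-1.3],[0,0,0]]]'
python3 -m creep '[[8,[0,0,0],[0,0,0]],[8,[0,0,0],[0,0,0]],[8,[0,0,0],[0,0,0]],[8,[0,0,0.5],[0,0,0]],[8,[0,0,1.5],[0,0,0]],[8,[0,0,2.5],[0,0,0]],[8,[0,0,3],[0,0,0]],[8,[0,0,3],[0,0,0]]]'
python3 look.py a9 260 155 245 233
```

```text
t: 26.93
eef_pos: [0.6646, 0.1584, 0.0666]
ee_rot: [1.0, 0.0, -0.0, 0.0]
wrist_force: [-0.5, 1.1, -0.1]
width: 0.0849
gripper_force: 0.0
t: 27.6
eef_pos: [0.6463, 0.143, 0.241]
ee_rot: [1.0, 0.001, 0.003, -0.002]
wrist_force: [-0.4, -0.1, 0.4]
width: 0.0848
gripper_force: 0.0
t: 28.27
eef_pos: [0.4838, -0.0044, 0.2503]
ee_rot: [1.0, -0.002, -0.001, 0.001]
wrist_force: [0.1, -0.2, -0.1]
width: 0.0804
gripper_force: 0.0
t: 28.93
eef_pos: [0.4855, -0.0015, 0.2176]
ee_rot: [1.0, 0.0, -0.002, -0.0]
wrist_force: [0.2, 0.1, -0.2]
width: 0.08
gripper_force: 0.0
```

View pics/a9.png

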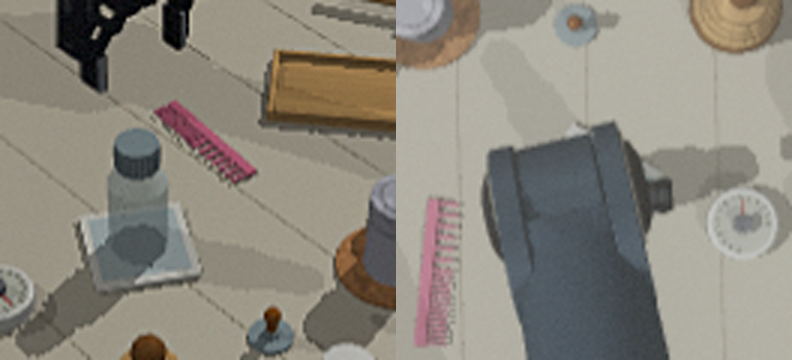

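The small bottle is upright on the tile under the gripper, and the tin stands on the mat. Next: grip it.

```bash
python3 -m creep '[[8,[0,0,1],[0,0,0]],[8,[0,0,3],[0,0,0]],[8,[0,0,5],[0,0,0]],[8,[0,0,7],[0,0,0]],[8,[0,0,8.5],[0,0,0]],[8,[0,0,9.5],[0,0,0]],[8,[0,0,10.2],[0,0,0]],[8,[0,0,10.2],[0,0,0]]]' 30
python3 -m creep '[[3,[0,0,0],[0,0,0]],[3,[0,0,0],[0,0,0]],[3,[0,0,0],[0,0,0]],[3,[0,0,0],[0,0,0]],[3,[0,0,0],[0,0,0]],[3,[0,0,0],[0,0,0]],[3,[0,0,0],[0,0,0]],[3,[0,0,0],[0,0,0]]]' 30
python3 -m creep '[[3,[0,0,0],[0,0,0]],[3,[0,0,-0.3],[0,0,0]],[3,[0,0,-1],[0,0,0]],[3,[0,0,-2.5],[0,0,0]],[3,[0,0,-4],[0,0,0]],[3,[0,0,-5.5],[0,0,0]],[3,[0,0,-6.7],[0,0,0]],[3,[0,0,-7],[0,0,0]]]' 45
```

```text
t: 29.7
eef_pos: [0.4861, -0.0017, 0.1167]
ee_rot: [1.0, 0.0, -0.001, -0.0]
wrist_force: [1.0, -0.7, 0.5]
width: 0.0795
gripper_force: 0.0
t: 30.37
eef_pos: [0.4875, -0.0018, 0.1188]
ee_rot: [1.0, -0.0, 0.001, 0.0]
wrist_force: [-0.1, -2.4, 6.1]
width: 0.0392
gripper_force: 30.2
t: 31.03
eef_pos: [0.4874, -0.0013, 0.1897]
ee_rot: [1.0, 0.0, 0.002, 0.0]
wrist_force: [0.5, -0.8, -1.7]
width: 0.0385
gripper_force: 45.7
```

```bash
python3 -m creep '[[3,[0,-0.7,0],[0,0,0]],[3,[-0.3,-2.5,0],[0,0,0]],[3,[-0.5,-5,0],[0,0,0]],[3,[-0.8,-7.8,0],[0,0,0]],[3,[-1.1,-10.6,0],[0,0,0]],[3,[-1.4,-13.4,0],[0,0,0]],[3,[-1.7,-16.2,0],[0,0,0]],[3,[-2,-19,0],[0,0,0]]]'
python3 -m creep '[[3,[-0.3,-2.8,0],[0,0,0]],[3,[-0.6,-5.6,0],[0,0,0]],[3,[-0.9,-8.4,0],[0,0,0]],[3,[-1.2,-10.7,0],[0,0,0]],[3,[-1.3,-12,0.5],[0,0,0]],[3,[-1.3,-12.3,1.5],[0,0,0]],[3,[-1.3,-12.3,3],[0,0,0]],[3,[-1.3,-12.3,4],[0,0,0]]]'
python3 -m creep '[[3,[0,0,0.8],[0,0,0]],[3,[0,0,1.4],[0,0,0]],[3,[0,0,1.8],[0,0,0]],[3,[0,0,2.1],[0,0,0]],[3,[0,0,2.2],[0,0,0]],[3,[0,0,2.3],[0,0,0]],[3,[0,0,2.4],[0,0,0]],[3,[0,0,2.4],[0,0,0]]]'
python3 look.py b1 300 115 145 255
```

```text
t: 31.7
eef_pos: [0.4652, 0.1899, 0.1866]
ee_rot: [1.0, 0.0, -0.001, 0.0]
wrist_force: [-0.2, -0.4, -3.0]
width: 0.039
gripper_force: 45.7
t: 32.37
eef_pos: [0.4524, 0.3101, 0.1452]
ee_rot: [1.0, 0.0, -0.002, 0.001]
wrist_force: [1.0, -1.5, -3.4]
width: 0.0391
gripper_force: 45.8
t: 33.03
eef_pos: [0.4538, 0.3114, 0.124]
ee_rot: [1.0, 0.0, 0.0, -0.0]
wrist_force: [-0.2, -1.0, -2.9]
width: 0.0388
gripper_force: 45.8
```

View pics/b1.png

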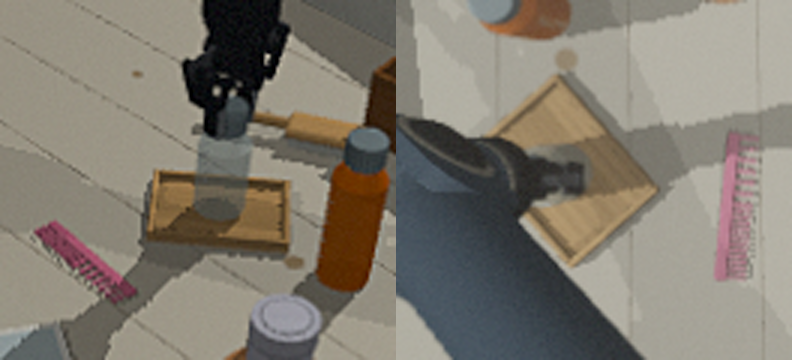

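The small bottle hangs over the middle of the tray, about 6 mm up. I'll ease it down.

```bash
python3 -m creep '[[3,[0,0,0.1],[0,0,0]],[3,[0,0,0.2],[0,0,0]],[3,[0,0,0.3],[0,0,0]],[3,[0,0,0.4],[0,0,0]],[3,[0,0,0.5],[0,0,0]],[3,[0,0,0.6],[0,0,0]],[3,[0,0,0.6],[0,0,0]],[3,[0,0,0.6],[0,0,0]]]'
```

```text
t: 33.8
eef_pos: [0.4537, 0.3114, 0.118]
ee_rot: [1.0, 0.0, 0.0, 0.0]
wrist_force: [-0.3, -0.6, -0.1]
width: 0.0388
gripper_force: 46.0
```

```bash
python3 -m creep '[[3,[0,0,0.05],[0,0,0]],[3,[0,0,0.12],[0,0,0]],[3,[0,0,0.12],[0,0,0]],[4.4,[0,0,0.12],[0,0,0]],[5,[0,0,0.12],[0,0,0]],[6.5,[0,0,0.12],[0,0,0]],[7.5,[0,0,0.12],[0,0,0]],[7.5,[0,0,0.12],[0,0,0]]]'
python3 -m creep '[[7.5,[0,0,0],[0,0,0]],[7.5,[0,0,-1],[0,0,0]],[7.5,[0,0,-3],[0,0,0]],[7.5,[0,0,-6],[0,0,0]],[7.5,[0,0,-9],[0,0,0]],[7.5,[0,0,-12],[0,0,0]],[7.5,[0,1,-14],[0,0,0]],[7.5,[-1,3,-15],[0,0,0]]]'
python3 -m creep '[[7.5,[0,2,0],[0,0,0]],[7.5,[0,5,0],[0,0,0]],[7.5,[0,8,0],[0,0,0]],[7.5,[0,11,0],[0,0,0]],[7.5,[0,14,0],[0,0,0]],[7.5,[0,17,0],[0,0,0]],[7.5,[0,20,0],[0,0,0]],[7.5,[0,22,0],[0,0,0]]]'
python3 - <<'E'
from h import *
im={n:vision.read_camera(n) for n in C}
for n in C: cv2.imwrite(f"pics/f_{n}.png",cv2.resize(im[n][:,:,::-1],(800,600),interpolation=2))
for q,pt,xy in (("small_bottle_center",bottle(.126,.006),(.4537,.311)),("tin_center",TIN(.005),(.6645,.158)),("tall_bottle_center",[(circ(.028),.112,.17),(circ(.02),.182,.21)],(.489,-.295))):
  for n in C:
    c=proj(n,[[*xy,.08]])[0]; m=pick(n,q,c)
    print(q,n,None if m is None else fit({n:m},pt,list(xy)))
E
```

```text
t: 34.47
eef_pos: [0.4536, 0.3114, 0.1165]
ee_rot: [1.0, 0.0, -0.0, -0.0]
wrist_force: [-0.1, 0.2, 0.1]
width: 0.0748
gripper_force: 0.0
t: 35.13
eef_pos: [0.4454, 0.2842, 0.2708]
ee_rot: [1.0, 0.001, 0.003, -0.003]
wrist_force: [-0.0, -0.1, 0.7]
width: 0.0751
gripper_force: 0.0
t: 35.8
eef_pos: [0.4434, 0.0585, 0.2673]
ee_rot: [1.0, -0.001, 0.0, 0.001]
wrist_force: [0.5, -0.0, 0.5]
width: 0.0747
gripper_force: 0.0
small_bottle_center scene (array([0.4514, 0.3155]), np.float64(0.082))
small_bottle_center top (array([0.4516, 0.3112]), np.float64(0.079))
tin_center scene (array([0.6662, 0.1605]), np.float64(0.052))
tin_center top (array([0.6654, 0.1584]), np.float64(0.052))
tall_bottle_center scene (array([ 0.4944, -0.298 ]), np.float64(0.074))
tall_bottle_center top (array([ 0.4853, -0.2904]), np.float64(0.057))
```

View pics/f_scene.png

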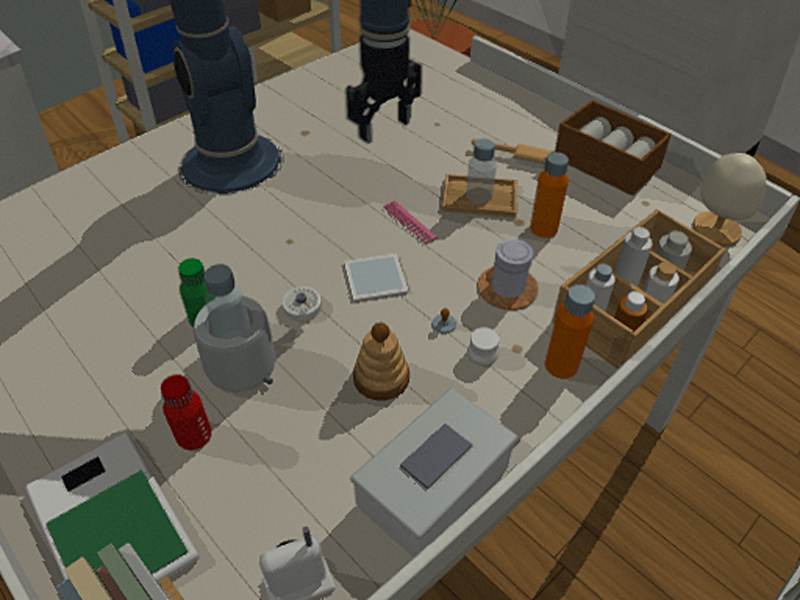

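The tall bottle is in the warmer (222,300), the small one is on the tray (482,170) and the tin is on the mat (511,268). All three are upright, the toy, comb and thermometer haven't moved, and the gripper is clear. Handing in.

```bash
python3 -m creep '[[7.5,[0,0,0],[0,0,0]],[7.5,[0,0,0],[0,0,0]],[7.5,[0,0,0],[0,0,0]],[7.5,[0,0,0],[0,0,0]],[7.5,[0,0,0],[0,0,0]],[7.5,[0,0,0],[0,0,0]],[7.5,[0,0,0],[0,0,0]],[7.5,[0,0,0],[0,0,0]]]'; python3 -c "
from cell import bot;print(bot.finish_job())"
```

```text
t: 36.87
eef_pos: [0.4437, 0.0613, 0.2666]
ee_rot: [1.0, 0.0, 0.0, 0.0]
wrist_force: [-0.1, -0.2, -0.9]
width: 0.0754
gripper_force: 0.0
the job is handed in; nothing more can be done
None
```

I handed the job in at about 37 s: the tall bottle is in the warmer, the small bottle in the middle of the tray and the tin in the middle of the mat, all upright in the last picture; no verdict came back.

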